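Set the doublet's turntable for the 45 degree reflection check

ROBOT

A 6-joint arm with a two-finger parallel gripper is mounted at the origin on the work surface. World frame = base frame: x ahead of the robot, y to its left, z up, the work surface at z = 0. Lengths are in m, angles in rad, forces in N, time in s.
With the tool pointing down it reaches from about 0.375 to 0.975 m from the base axis. Payload 3.8 kg.
Tool frame: the origin (TCP) lies midway between the tips of the shut fingers; the grasp point (between the pads) lies 19 mm behind it; x points along the fingers, y is the direction in which the jaws open and shut, and the axes are right-handed (so a half turn about x gives the same grasp; the last joint's range is limited). The gripper opens to 88 mm and grips with 3 to 60 N. Pads are 18 mm wide; open, the fingers measure 123 mm over their backs; the gripper's body (75 mm by 187 mm) begins 45 mm behind the grasp point.
Start: joints at [1.303, 0.264, 1.604, -0, 1.274, -0.037], TCP at [0.154, 0.657, 0.239] pointing down, gripper open.
Joint ranges: [-2.63, 2.63], [-0.94, 2.18], [0.31, 2.57], [-1.31, 4.45], [0, 2.66], [-2.55, 2.55]. Speed limits (rad/s): [2.57, 2.57, 3.14, 3.14, 3.14, 3.14].

INTERFACE

Orientations are given as a rotation vector (axis times angle).
In Python, from cell import manip, inverse_kinematics, cams, order gives the robot as it stands. Calls block until the motion is done:
- manip.move_pose(position, orientation): joint-space move of the TCP to a pose.
- manip.move_linear(position, rate=0.15, rot=None): straight line of the TCP; rot=None keeps the orientation; rate is the mean speed in m/s.
- manip.set_joints(angles): joint-space move.
- manip.set_gripper(opening, force=None): finger opening in m; force is the grip in N (None keeps the last); returns when the fingers have stopped.
- manip.dwell(seconds).
- inverse_kinematics(position, orientation): joint angles nearest the present ones, or None.
- manip.state(): the state.
- cams.capture(name): name is "scene" or "top" or "wrist"; returns a dict with "image" (480x640x3 uint8, blue, green, red), "z_map" (480x640 float32, m along the optical axis (not along the pixel's ray), 0 where there is no reading), "intrinsics" (3x3 intrinsics, pixels), "position" and "orientation" of the camera in the world; the wrist camera has in their place "T_tool_cam" (4x4, takes a point from camera to tool coordinates, whose origin is the TCP and whose axes are the tool frame's). Camera axes: x right, y down, z forward; pixel columns grow to the right and rows downward; lengths in m; the calibration is good to about 2 mm. A picture is of the moment at which its call begins: read the wrist's pose just before it.
A pose or a line that the arm cannot do raises manip.IKError and nothing moves.
- order.close_job(): hands the job in, once; it reports no verdict.
The state is a dict: "clock": time; "joint_pos": joint angles; "joint_velocities": joint speeds; "tau": joint torques, N m; "tool_pos": TCP position; "tcp_rot": TCP orientation; "contact_force": force on the tool from outside, world axes, zero at the start; "moment": the same for the moment, N m; "gripper_width": finger opening in m.
Only numpy, scipy, OpenCV 4.12 (cv2) and the standard library are available. Lean on these libraries where they do the work, as an engineer would, in place of code of your own. Each camera call takes 0.05 s, during which the arm holds its last target.

TASK

Set the centring turntable that carries the thick glass doublet for a reflection check: swivel it until the lens cell's ball-ended lever points over the brass index pin on the base, and tilt the cell so that this lever rises at 45 degrees above level. Let go and leave it standing there.

Things in the scene. Friction and masses are not known exactly. Their poses are not given: they have to be found in the camera images.
- turntable: Fixed cast aluminium base of the centring turntable, a round plate 196 mm across and 25 mm high; it does not move. Origin: centre of its underside, on the vertical swivel axis; z up. Its -x axis points at the brass index pin, an upright 14 mm thick pin standing on the base rim 86 mm from the axis, its top 66 mm above the bench. Other things stand on the bench, among them a smaller dark stand holding a thin silver blank; that one is not used.
- swivel (a joint): Angle in rad of the aluminium platter (156 mm across, top 45 mm above the bench) with its fork (two cheeks, 120 mm over all, tops 127 mm above the bench) about the vertical axis of the base. 0: the lever and the brass pointer on the platter point at the index pin (the base's -x); positive is counterclockwise seen from above; range -1.75 to 1.75. Stiff by friction (0.2 N m); stays where it is left.
- tilt (a joint): Tilt in rad of the lens cell (aluminium ring 82 mm across holding the glass doublet) in the fork, about a level axis that crosses the swivel axis 110 mm above the bench. 0: lens flat and lever level; positive raises the ball end of the lever (0.785 is 45 degrees); range 0 to 1.4. Stiff by friction (0.2 N m, about 2 N at the ball), stays where it is left.
- lever_ball (a point): Centre of the steel ball, 24 mm across, on the end of the cell's lever, a 9 mm straight steel rod that runs outward from the cell in the plane of the lens. The ball's centre is 100 mm from the point where the tilt and swivel axes cross, so it moves on a sphere of 100 mm radius about that point; the ball can be pinched from above with a finger on either side of the rod and serves both swivel and tilt. The point's axes turn with the cell: -x points out along the lever.
There are look-alikes about, which are no part of the job. Leave any blue or green look-alike of the turntable alone.

How it is judged:
At the end, for the whole second after the job is handed in: The lever points over the index pin within 0.2 rad (11.5 degrees) of swivel 0, it rises at 45 degrees within 0.2 rad (tilt 0.585 to 0.985), and both joints are at rest (value of joint swivel between -0.2 and 0.2 rad and value of joint tilt between 0.585 and 0.985 rad and velocity of joint swivel between -0.05 and 0.05 rad/s and velocity of joint tilt between -0.05 and 0.05 rad/s); the robot touches nothing.
It also fails if it takes over 32 s, if anything falls off the work surface, if the arm or the gripper's body presses on something with over 40 N, if the wrist force passes 120 N, or if a joint passes its speed limit or range.

## Working session

There is one attempt and no reset: what is moved stays moved. The work goes in short steps, each a Python script; the robot and the scene stay as the last script left them, time stands still between calls to the robot, and variables do not carry over. Pictures are saved under pics/ and viewed, and the job is handed in when it is done.

```bash
ls; mkdir -p pics; python3 - <<'E'
from cell import manip, inverse_kinematics, cams, order
import cv2, numpy as np, pickle
d={}
for n in ["scene","top"]:
    c=cams.capture(n); d[n]=c; cv2.imwrite(f"pics/{n}0.png",c["image"])
    print(n,c["intrinsics"],c["position"],c["orientation"])
pickle.dump(d,open("c0.pkl","wb"))
s=manip.state(); print(s["clock"],s["tool_pos"],s["tcp_rot"])
E
```

```text
pics
scene [[599.52194538   0.         321.31885476]
 [  0.         599.52194538 235.96705021]
 [  0.           0.           1.        ]] [1.09099589 0.63583505 1.0463777 ] [-1.21843798 -2.40332078  0.9082565 ]
top [[595.12130738   0.         325.18446   ]
 [  0.         595.12130738 235.39427563]
 [  0.           0.           1.        ]] [0.37900946 0.16563761 1.45562892] [-2.18532891  2.22606664 -0.06369243]
0.1 [0.15423314 0.65649137 0.23753157] [ 0.17959156  1.56346212 -0.18270462]
```

View pics/scene0.png

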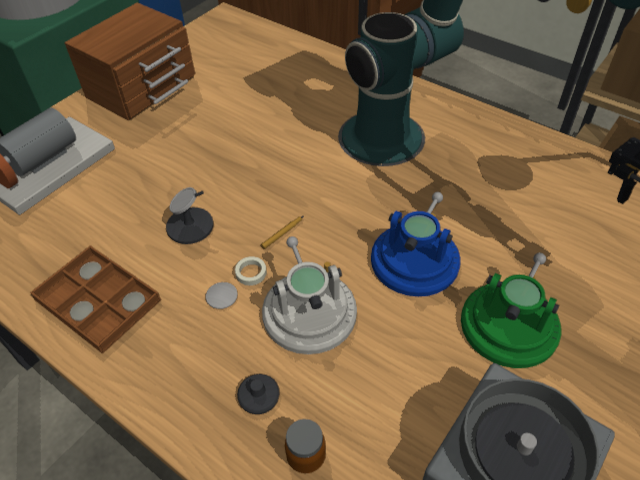

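View pics/top0.png

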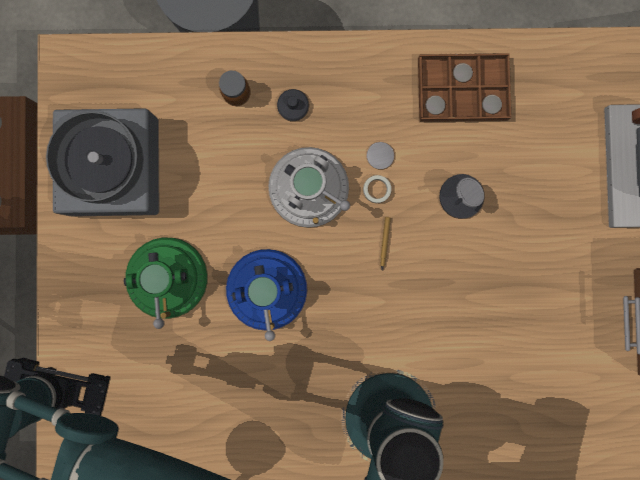

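Candidates for the turntable are the bare aluminium one at top (308,187) / scene (310,300), the blue one at top (266,290), the green one at top (165,278) and the dark stand at top (462,195). I choose the aluminium one, and check it in close crops.

```bash
cat > h.py <<'E'
import numpy as np, cv2, pickle
from scipy.spatial.transform import Rotation as R
def px(c,u,v,z=None,h=None):
    K=c["intrinsics"]; ray=np.array([(u-K[0,2])/K[0,0],(v-K[1,2])/K[1,1],1.])
    Rm=R.from_rotvec(c["orientation"]).as_matrix() if np.size(c["orientation"])==3 else np.array(c["orientation"])
    p=np.array(c["position"]); d=Rm@ray
    if h is not None: return p+d*(h-p[2])/d[2]
    if z is None: z=c["z_map"][int(round(v)),int(round(u))]
    return p+d*z
def proj(c,P):
    Rm=R.from_rotvec(c["orientation"]).as_matrix(); q=Rm.T@(np.array(P)-c["position"]); q=c["intrinsics"]@q; return q[:2]/q[2]
E
python3 - <<'E'
from h import *
d=pickle.load(open("c0.pkl","rb"))
a=cv2.resize(d["top"]["image"][135:240,255:395],None,fx=5,fy=5,interpolation=cv2.INTER_CUBIC); cv2.imwrite("pics/topcrop.png",a)
a=cv2.resize(d["scene"]["image"][225:355,250:370],None,fx=4.6,fy=4.6,interpolation=cv2.INTER_CUBIC); cv2.imwrite("pics/scenecrop.png",a)
E
```

```text
(no output)
```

View pics/topcrop.png

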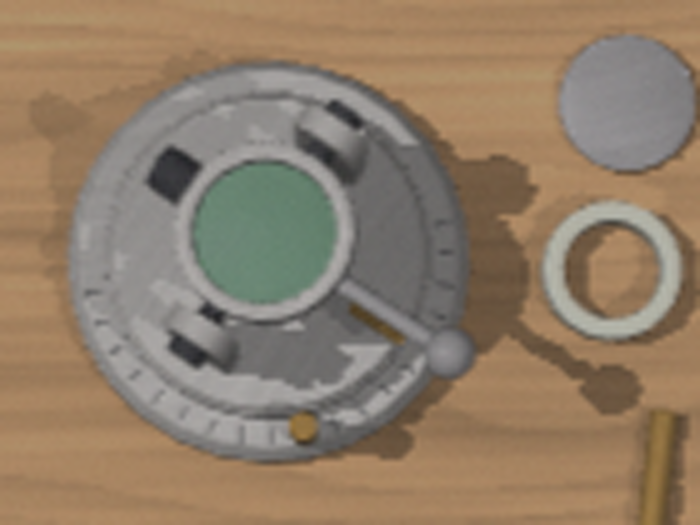

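View pics/scenecrop.png

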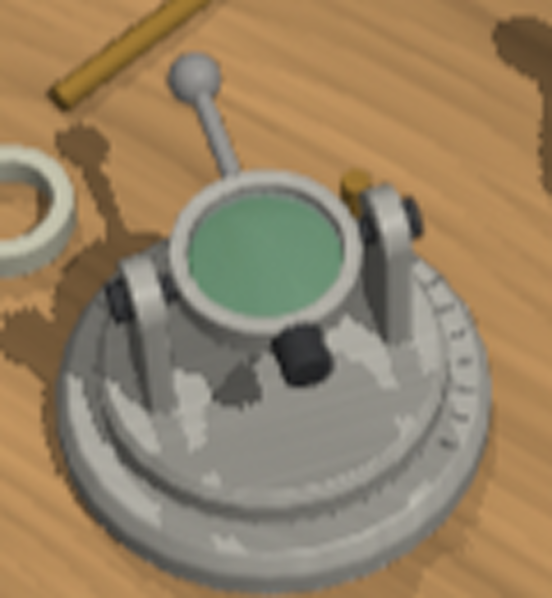

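The crops show the bare aluminium base with the brass pin at top (315.8,220.4), the ball at top (345,205.4) / scene (292.4,242) and the base centre at about top (308.6,187.4). Now the positions.

```bash
python3 - <<'E'
from h import *
from scipy.optimize import least_squares
d=pickle.load(open("c0.pkl","rb")); t,s=d["top"],d["scene"]
np.set_printoptions(precision=4,suppress=True)
pin=px(t,315.8,220.4,h=.066); ctr=px(t,308.6,187.4,h=.020)
print("pin",pin,px(t,315.8,220.4),"scene",px(s,250+356/4.6,225+181/4.6,h=.066))
print("ctr",ctr,"dist",np.linalg.norm((pin-ctr)[:2]))
print("ball depth",px(t,345,205.4),px(s,292.4,242))
f=least_squares(lambda P:np.r_[proj(t,P)-[345,205.4],proj(s,P)-[292.4,242]],[*ctr[:2],.11]); b=f.x
print("ball tri",b,f.fun)
# rim points base outer edge (z~.025) from depth segmentation: height 20-30mm
K=t["intrinsics"]; pts=[]
for v in range(140,240):
  for u in range(260,360):
    if t["z_map"][v,u]>0: pts.append(px(t,u,v))
pts=np.array(pts)
m=(pts[:,2]>.018)&(pts[:,2]<.032)
p=pts[m]; p=p[np.hypot(*(p-ctr)[:,:2].T)<.12]
print(len(p),cv2.minEnclosingCircle(p[:,:2].astype(np.float32)))
m=(pts[:,2]>.04)&(pts[:,2]<.05); p=pts[m]; print(len(p),cv2.minEnclosingCircle(p[:,:2].astype(np.float32)))
O=np.array([*ctr[:2],.11]); 
print("r",np.linalg.norm(b-O),"az ball",np.arctan2(*(b-O)[1::-1]),"az pin",np.arctan2(*(pin-ctr)[1::-1]), "tilt",np.arcsin((b[2]-.11)/.1))
E
```

```text
pin [0.4756 0.1673 0.066 ] [0.4754 0.1673 0.0697] scene [0.4774 0.1713 0.066 ]
ctr [0.5592 0.1834 0.02  ] dist 0.08513640215307104
ball depth [0.5031 0.1017 0.1358] [0.5085 0.1073 0.1235]
ball tri [0.5041 0.1018 0.1157] [-0.4853  0.3682 -0.5485 -0.0311]
1493 ((0.5611028075218201, 0.1835946887731552), 0.09728104621171951)
1573 ((0.5543951392173767, 0.18347246944904327), 0.08405379205942154)
r 0.09860489535794496 az ball -2.164754218280406 az pin -2.951967110003053 tilt 0.05692026032029574
```

```bash
cat >> h.py <<'E'
O=np.array([.5600,.1835,.110]); AP=-2.96
def rot(az,sgn=1,pitch=0):
    x=np.array([0,0,-1.]); y=sgn*np.array([-np.sin(az),np.cos(az),0]); 
    return R.from_matrix(np.c_[x,y,np.cross(x,y)]).as_rotvec()
def ball(az,tilt): return O+.1*np.array([np.cos(tilt)*np.cos(az),np.cos(tilt)*np.sin(az),np.sin(tilt)])
TIP=np.array([0,0,-.019])
E
python3 - <<'E'
from h import *
from cell import manip, inverse_kinematics, cams
np.set_printoptions(precision=3,suppress=True)
d=pickle.load(open("c0.pkl","rb"));t=d["top"]
for u,v in [(158,323),(155,278),(269,336),(262,290)]: print(px(t,u,v))
for sg in (1,-1):
  for az,ti,dz in [(-2.165,.08,.12),(-2.165,.08,0),(-2.96,.785,0),(-2.96,.785,.1)]:
    print(sg,inverse_kinematics(ball(az,ti)+TIP+[0,0,dz],rot(az,sg)))
print(manip.state()["joint_pos"])
E
```

```text
[0.249 0.522 0.119]
[0.35  0.528 0.123]
[0.215 0.276 0.118]
[0.318 0.291 0.117]
1 [ 0.149 -0.028  1.966 -0.     1.204  0.743]
1 [ 0.149  0.094  2.08  -0.     0.968  0.743]
1 [0.287 0.032 2.016 0.    1.093 1.676]
1 [ 0.287 -0.047  1.904  0.     1.284  1.676]
-1 [ 0.149 -0.028  1.966 -0.     1.204 -2.398]
-1 [ 0.149  0.094  2.08  -0.     0.968 -2.398]
-1 [ 0.287  0.032  2.016 -0.     1.093 -1.465]
-1 [ 0.287 -0.047  1.904 -0.     1.284 -1.465]
[ 1.303  0.265  1.605 -0.     1.274 -0.037]
```

```bash
python3 - <<'E'
from h import *
from cell import manip, inverse_kinematics, cams
np.set_printoptions(precision=4,suppress=True)
az=-2.165
manip.move_pose(ball(az,.08)+TIP+[0,0,.14],rot(az))
s=manip.state(); c=cams.capture("wrist"); cv2.imwrite("pics/w1.png",c["image"])
c["s"]=s; pickle.dump(c,open("w1.pkl","wb")); print(s["clock"],s["tool_pos"],c["T_tool_cam"],c["intrinsics"],s["contact_force"])
E
```

```text
2.4417 [0.5043 0.1016 0.2391] [[ 0.0006 -0.3144  0.9493 -0.1458]
 [ 1.      0.001  -0.0003 -0.0014]
 [-0.0008  0.9493  0.3144 -0.0812]
 [ 0.      0.      0.      1.    ]] [[372.5584   0.     316.3081]
 [  0.     372.5584 242.9408]
 [  0.       0.       1.    ]] [-0.4541 -0.3024 -0.8258]
```

View pics/w1.png

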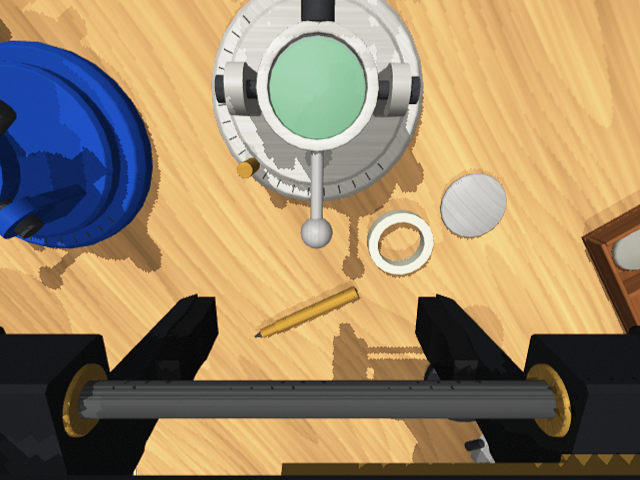

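The wrist view shows the ball at (316.5,233), the lever running straight up to the cell (in line with the tool) and the pin at (247,168).

```bash
python3 - <<'E'
from h import *
np.set_printoptions(precision=4,suppress=True)
c=pickle.load(open("w1.pkl","rb")); s=c["s"]; d=pickle.load(open("c0.pkl","rb"))
T=np.eye(4);T[:3,:3]=R.from_rotvec(s["tcp_rot"]).as_matrix();T[:3,3]=s["tool_pos"];W=T@c["T_tool_cam"]
w=dict(c,position=W[:3,3],orientation=R.from_matrix(W[:3,:3]).as_rotvec())
print("ball depth",px(w,316.5,233),"h.118",px(w,316.5,233,h=.118)); print("pin",px(w,247,163,h=.066),px(w,247,163))
from scipy.optimize import least_squares
t,sc=d["top"],d["scene"]
f=least_squares(lambda P:np.r_[proj(t,P)-[345,205.4],proj(sc,P)-[292.4,242],proj(w,P)-[316.5,233]],[.5,.1,.11]); b=f.x
print(b,f.fun,(b-O),np.linalg.norm(b-O))
E
```

```text
ball depth [0.5054 0.1058 0.1293] h.118 [0.5035 0.103  0.118 ]
pin [0.4805 0.1737 0.066 ] [0.4805 0.1737 0.0661]
[0.5032 0.1022 0.1154] [-0.6596  0.7695 -0.1192 -0.1345  0.3054 -0.0031] [-0.0568 -0.0813  0.0054] 0.0992863101187093
```

```bash
python3 - <<'E'
from h import *
from cell import manip, inverse_kinematics, cams
np.set_printoptions(precision=4,suppress=True)
az=-2.165; b=np.array([.5035,.1022,.117])
manip.set_gripper(.06)
manip.move_linear(b+TIP,rate=.12)
print(manip.state()["contact_force"])
manip.set_gripper(0,force=18)
s=manip.state(); c=cams.capture("wrist"); cv2.imwrite("pics/w2.png",c["image"])
print(s["clock"],s["tool_pos"],s["gripper_width"],s["contact_force"],s["moment"])
E
```

```text
[-0.1191 -0.193   0.3177]
5.0667 [0.5037 0.1021 0.0982] 0.022092576412309373 [ 0.5    -1.7091  1.2345] [-0.1831  0.0695 -0.0542]
```

View pics/w2.png

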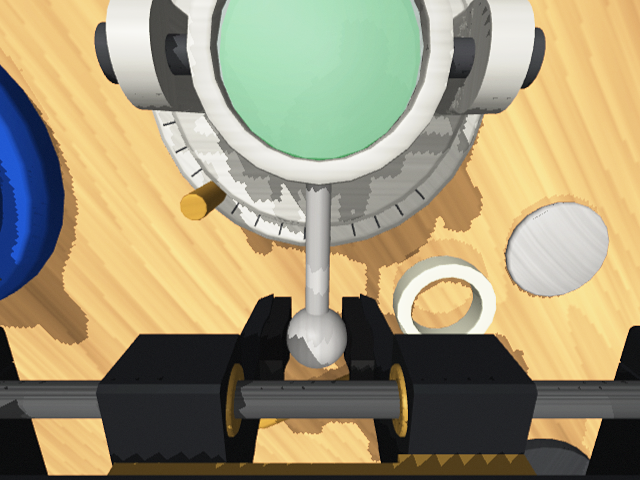

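The ball sits between the pads (width 22 mm, ball at (317,338) in the view). Swivel along the arc first, watching the forces.

```bash
python3 - <<'E'
from h import *
from cell import manip, inverse_kinematics, cams
np.set_printoptions(precision=3,suppress=True)
p=manip.state()["tool_pos"]-TIP-O; r=np.linalg.norm(p); a0=np.arctan2(p[1],p[0]); ti=np.arcsin(p[2]/r)
print(r,a0,ti)
for k in range(1,7):
    a=a0+(-2.975-a0)*k/6
    manip.move_linear(O+r*(ball(a,ti)-O)/.1+TIP,rate=.06,rot=rot(a))
    s=manip.state(); print(s["clock"],s["tool_pos"],s["gripper_width"],s["contact_force"],s["moment"])
    if np.linalg.norm(s["contact_force"])>30: print("STOP"); break
c=cams.capture("top"); cv2.imwrite("pics/t3.png",cv2.resize(c["image"][135:240,255:395],None,fx=5,fy=5,interpolation=cv2.INTER_CUBIC))
c=cams.capture("wrist"); cv2.imwrite("pics/w3.png",c["image"])
E
```

```text
0.09923970212440407 -2.1760413354486827 0.0725618409435682
5.4833 [0.493 0.111 0.098] 0.022170710730053275 [-0.926  1.137  2.292] [0.212 0.418 0.063]
5.85 [0.484 0.12  0.098] 0.022229211087661925 [-2.661  1.967  1.013] [0.19  0.442 0.085]
6.2167 [0.476 0.13  0.098] 0.02208168441120807 [-3.6    2.861  1.843] [0.184 0.594 0.09 ]
6.5833 [0.47  0.142 0.098] 0.02207282712329293 [-4.578  1.84   1.859] [0.199 0.767 0.189]
6.95 [0.465 0.154 0.098] 0.02201001287578583 [-4.903  2.115  3.041] [0.29  0.854 0.105]
7.3167 [0.462 0.167 0.098] 0.02210671780473685 [-5.499  1.636  1.725] [0.312 0.953 0.115]
```

View pics/w3.png

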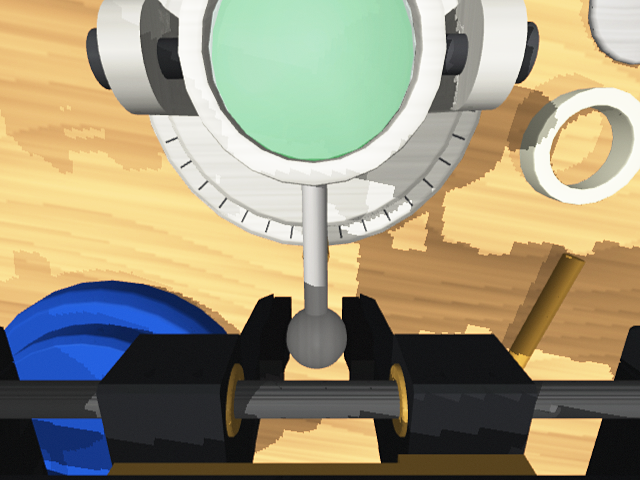

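The lever now covers the pin, which is hidden below it. Next I raise the lever along the tilt arc.

```bash
python3 - <<'E'
from h import *
from cell import manip, inverse_kinematics, cams
np.set_printoptions(precision=3,suppress=True)
p=manip.state()["tool_pos"]-TIP-O; r=np.linalg.norm(p); a=np.arctan2(p[1],p[0]); t0=np.arcsin(p[2]/r)
print(r,a,t0)
for k in range(1,7):
    ti=t0+(.80-t0)*k/6
    manip.move_linear(O+r*(ball(a,ti)-O)/.1+TIP,rate=.06)
    s=manip.state(); print(s["clock"],s["tool_pos"],s["gripper_width"],s["contact_force"],s["moment"])
    if np.linalg.norm(s["contact_force"])>30: print("STOP"); break
d={n:cams.capture(n) for n in ("top","scene","wrist")}; pickle.dump(d,open("c4.pkl","wb"))
cv2.imwrite("pics/t4.png",cv2.resize(d["top"]["image"][135:240,255:395],None,fx=5,fy=5,interpolation=cv2.INTER_CUBIC))
cv2.imwrite("pics/s4.png",cv2.resize(d["scene"]["image"][195:355,230:390],None,fx=3.7,fy=3.7,interpolation=cv2.INTER_CUBIC))
cv2.imwrite("pics/w4.png",d["wrist"]["image"])
E
```

```text
0.09987865592474823 -2.9745931470363467 0.06819197164997878
7.7583 [0.463 0.167 0.111] 0.022141810357367203 [-4.805  0.772  3.01 ] [0.187 0.909 0.018]
8.1083 [0.467 0.168 0.123] 0.021695207933090755 [-4.599  0.816  3.029] [ 0.072  0.936 -0.021]
8.4583 [0.471 0.168 0.135] 0.02206704559594796 [-5.332  0.462  4.985] [-0.075  0.955  0.039]
8.8083 [0.478 0.17  0.146] 0.021735673100017925 [-4.616  0.207  4.212] [-0.036  0.924  0.02 ]
9.1583 [0.485 0.171 0.155] 0.021879791461140146 [-4.262  0.957  5.558] [ 0.045  0.862 -0.008]
9.5083 [0.493 0.172 0.164] 0.02200871012803341 [-3.156  2.377  4.548] [0.243 0.687 0.037]
```

View pics/s4.png

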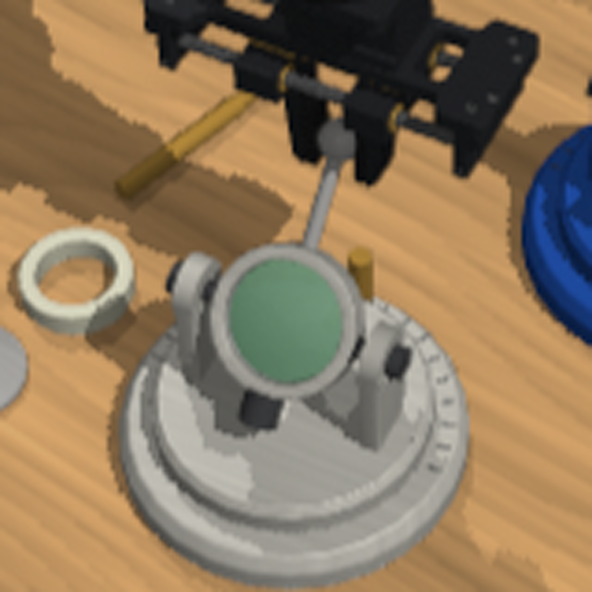

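View pics/w4.png

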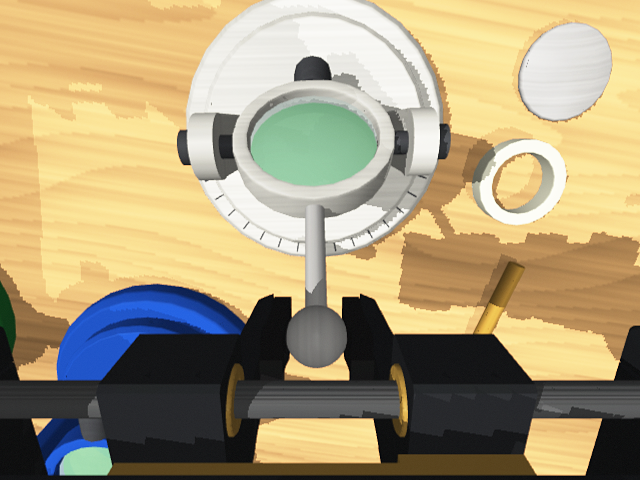

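The grip held. The ball is between the pads at wrist (317,337) and the lever is raised. I release it, withdraw upward and measure.

```bash
python3 - <<'E'
from h import *
from cell import manip, inverse_kinematics, cams
np.set_printoptions(precision=3,suppress=True)
manip.set_gripper(.06)
p=np.array(manip.state()["tool_pos"])
manip.move_linear(p+[0,0,.10],rate=.12)
s=manip.state(); w=cams.capture("wrist"); w["s"]=s
manip.move_linear(p+[-.03,.17,.14],rate=.15)
d={n:cams.capture(n) for n in ("top","scene")}; d["wrist"]=w; pickle.dump(d,open("c5.pkl","wb"))
cv2.imwrite("pics/t5.png",cv2.resize(d["top"]["image"][135:240,255:395],None,fx=5,fy=5,interpolation=cv2.INTER_CUBIC))
cv2.imwrite("pics/s5.png",cv2.resize(d["scene"]["image"][195:355,230:390],None,fx=3.7,fy=3.7,interpolation=cv2.INTER_CUBIC))
cv2.imwrite("pics/w5.png",w["image"])
print(manip.state()["clock"],manip.state()["contact_force"])
E
```

```text
12.8333 [-0.194  0.726 -0.914]
```

View pics/t5.png

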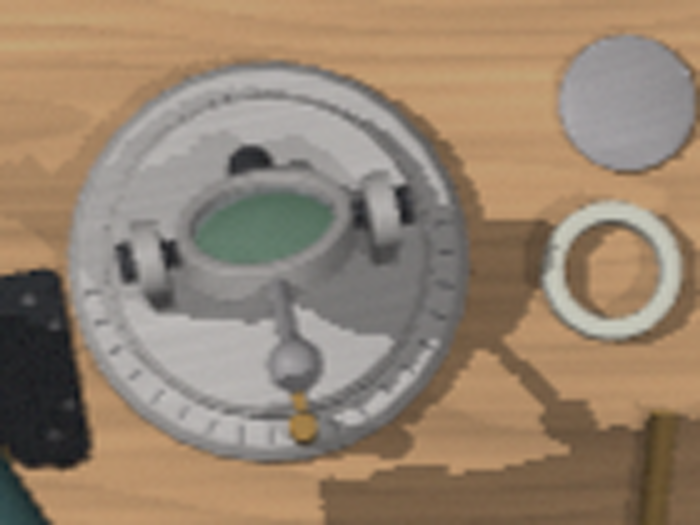

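View pics/s5.png

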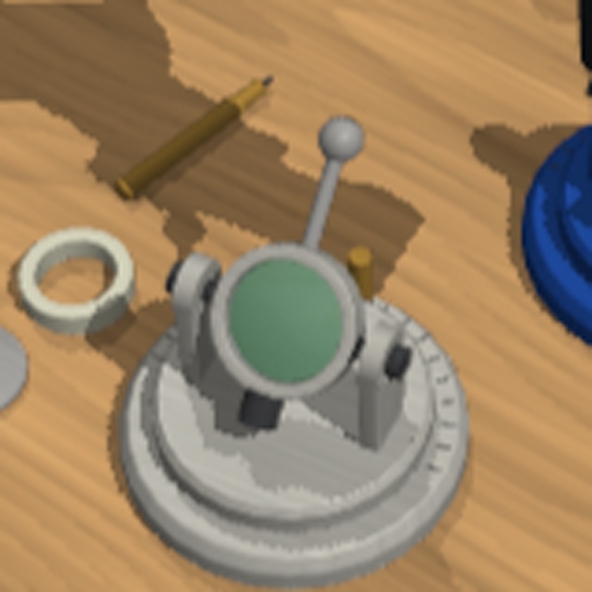

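View pics/w5.png

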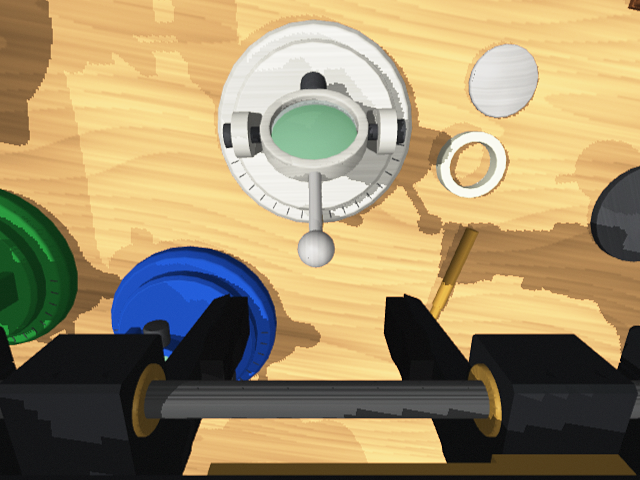

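After release the ball is at top (314,207.4), scene (322.2,232.3) and wrist (316,248). The brass pointer at crop (299,402) lines up with the pin at (304,428).

```bash
python3 - <<'E'
from h import *
from scipy.optimize import least_squares
np.set_printoptions(precision=4,suppress=True)
d=pickle.load(open("c5.pkl","rb")); t,sc,c=d["top"],d["scene"],d["wrist"]; s=c["s"]
T=np.eye(4);T[:3,:3]=R.from_rotvec(s["tcp_rot"]).as_matrix();T[:3,3]=s["tool_pos"];W=T@c["T_tool_cam"]
w=dict(c,position=W[:3,3],orientation=R.from_matrix(W[:3,:3]).as_rotvec())
f=least_squares(lambda P:np.r_[proj(t,P)-[314,207.4],proj(sc,P)-[322.2,232.3],proj(w,P)-[316,248]],[.5,.1,.11]); b=f.x; q=b-O
pin=px(t,315.8,220.4,h=.066)
print(b,f.fun,"r",np.linalg.norm(q),"tilt",np.arctan2(q[2],np.hypot(*q[:2])),np.arcsin(q[2]/.1),"az",np.arctan2(q[1],q[0]),"pin az",np.arctan2(*(pin-O)[1::-1]))
pt=px(t,255+299/5,135+402/5,h=.048); print("pointer az",np.arctan2(*(pt-O)[1::-1]))
E
```

```text
[0.4939 0.1728 0.1847] [-1.0283  0.6826 -0.0165 -0.4581  0.2805 -0.2556] r 0.10034368018842169 tilt 0.8400965785731797 0.84393978116542 az -2.9807962912271537 pin az -2.9524585994452184
pointer az -2.947810982218473
```

```bash
python3 - <<'E'
from cell import manip, order
manip.dwell(.3); s=manip.state(); print(s["clock"],s["tool_pos"],s["contact_force"],max(abs(v) for v in s["joint_velocities"]))
print(order.close_job())
E
```

```text
13.1333 [0.46149599 0.34162434 0.30260874] [ 0.28948746 -0.5464171  -0.19161483] 0.003977873974283319
the job is handed in; nothing more can be done
None
```

I set the bare aluminium turntable and handed the job in at 13.1 s. I left the blue and green look-alikes and the dark stand alone. I pinched the lever's ball, swivelled it about 0.8 rad clockwise onto the brass pin, raised it along the tilt arc, let go and backed the arm well clear.

- **Swivel:** after release, three cameras put the lever about 0.03 rad off the pin. The brass pointer is within about 0.01 rad of it. The limit is 0.2 rad.
- **Tilt:** the cameras gave 0.84 rad and the gripper path 0.80, against a target of 0.785 and an allowed band of 0.585 to 0.985.
- **Forces:** the tool force stayed below about 7 N at every reading. At hand-in it was within 1 N of zero, so the robot was touching nothing.
- **Joints at rest:** I did not measure the two joint speeds directly. I relied on the joints' friction to hold them.
- **Small disagreements:**
    - The grip closed to 22 mm on the 24 mm ball.
    - The wrist camera placed the pin's bearing about 0.07 rad from the top camera's. I aimed between the two.

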